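Unlock a wound coil from its bayonet post and put it away

TASK

Take the wound coil off the upright post of the aluminium jig. A cross pin in the post's top locks it: it comes free somewhere within a quarter turn anticlockwise (seen from above), where the slot in its bore meets the pin, so feel for that place without forcing it and draw the coil straight up off the post. Then stand it upright on the rubber pad in the free bay of the grey tray, without dropping it or disturbing the two dark cores in the other bays, and let go.

Things in the scene. Friction and masses are not known exactly. Their poses are not given: they have to be found in the camera images.
- coil: Copper-wound coil on a white bobbin, 70 mm tall, about 0.3 to 0.5 kg. Two square flanges 62 x 62 mm, the lower 6 mm thick, the upper 8 mm (62 to 70 mm above the origin); the round winding between is 56 mm across. Origin: centre of the underside; z up; x and y square to the flange sides. Starts standing on the jig's deck around the post, locked under the cross pin.
- coil_bore (a point): Centre of the bore's upper mouth, 70 mm above the coil's origin, same axes. The bore, 26.5 mm square, runs right through along z, with a slot 13 mm wide along the coil's x axis that reaches 18.5 mm either side of the centre: it passes the post's pin only when the coil's x axis lies along the pin, within about 8 degrees.
- jig: Fixed aluminium slab 170 x 130 x 18 mm (x, y, z); origin: centre of its underside, z up. In its middle stands a steel post 23 mm in diameter. Two small terminals, 18 mm tall, stand on the deck 70 mm from the post at the slab's +x end.
- post_foot (a point): Point on the post's axis at deck height, 18 mm above the slab's underside; z along the post. The post's top is 82.5 mm above this point.
- post_pin (a point): Centre of the steel cross pin through the post's top, 76.5 mm above the deck: 32 mm long, 8 mm wide, 6 mm high; the coil can rise 3.5 mm before it meets it. This point's axes are the jig's, NOT the pin's: the pin's direction is not measured. It stands fast; the coil must be turned anticlockwise from its start by 0.5 to 1.6 rad: find it by feel (lift lightly; if blocked, lower, turn on).
- pad: Fixed black rubber pad, 80 x 80 x 3 mm, lying on the floor of the tray's free bay; which of the three bays varies. Origin: centre of its underside; its top is 3 mm above.
- tray: Fixed grey plastic tray 100 x 292 x 28 mm (x, y, z) with three bays in a row along its y axis, each 92 x 92 mm inside, centres 96 mm apart; floor and walls 4 mm thick. Origin: centre of its underside.
- core_ring: Loose dark ring core, 72 mm across, 30 mm high, in one of the bays; origin: centre of its underside. To be left alone.
- core_pot: Loose dark stepped disc core, 72 mm across, 34 mm high, in another bay; origin: centre of its underside. To be left alone.
Things that resemble listed ones, but are neither listed nor needed, are in the scene too. Of the things shaped like the pad, the black one is meant.

How it is judged:
On the way:
1. the coil has been drawn up clear of the post, upright over it (z of coil in the frame of jig above 0.1005 m and horizontal distance between coil and post_foot below 0.04 m and angle between coil's own z axis and vertical below 0.35 rad).
At the end, for the whole second after the job is handed in: The coil stands upright (within 0.06 rad) and at rest on the rubber pad: its underside within 3 mm of the pad's top and its centre within 25 mm of the pad's centre, released (horizontal distance between coil and pad below 0.025 m and z of coil in the frame of pad below 0.006 m and angle between coil's own z axis and vertical below 0.06 rad and linear speed of coil below 0.02 m/s); the robot touches nothing.
It fails at once if the coil is forced against the post, pin or deck (more than 60 N) (contact force between coil and jig above 60 N).
It fails at once if the coil is dropped into the bay (falling or moving faster than 0.5 m/s close above the pad) (linear speed of coil above 0.5 m/s and horizontal distance between coil and pad below 0.04 m and z of coil in the frame of pad below 0.06 m).
It fails at once if a core in the tray is disturbed (moved more than 15 mm) (distance of any of core_ring, core_pot from where it was at the start of the episode above 0.015 m).
It also fails if it takes over 45 s, if anything falls off the work surface, if the arm or the gripper's body presses on something with over 40 N, if the wrist force passes 120 N, or if a joint passes its speed limit or range.

ROBOT

A 7-joint arm with a two-finger parallel gripper is mounted at the origin on the work surface. World frame = base frame: x ahead of the robot, y to its left, z up, the work surface at z = 0. Lengths are in m, angles in rad, forces in N, time in s.
With the tool pointing down it reaches from about 0.4 to 0.85 m from the base axis. Payload 10.4 kg.
Tool frame: the origin (TCP) lies on the centre line of the jaws, within the pads' length; the fingertips stand 22 mm ahead of it and the grasp point (between the pads) lies 3 mm ahead of it; z points along the fingers, y is the direction in which the jaws open and shut (so a half turn about z gives the same grasp; the last joint's range is limited). The gripper opens to 85 mm and grips with 20 to 120 N. Pads are 22 mm wide; open, the fingers measure 114 mm over their backs; the gripper's body (76 mm by 85 mm) begins 54 mm behind the grasp point. The pads swing forward as they close: fully open they stand 13 mm farther back than shut.
Start: joints at [1.213, 0.332, -0.065, 1.46, 0.022, 1.35, -0.088], TCP at [0.205, -0.59, 0.227] pointing down, gripper open.
Joint ranges: [-2.6, 2.6], [-0.5, 2.12], [-1.47, 1.34], [0.16, 2.42], [-1.27, 4.41], [0.06, 2.06], [-2.6, 2.6]. Speed limits (rad/s): [2.22, 2.22, 2.79, 2.79, 3.14, 3.14, 3.14].

INTERFACE

Orientations are given as a unit quaternion [x, y, z, w].
In Python, from workcell import manip gives the robot as it stands. The module is installed in compiled form; this text tells all that it offers.
- The arm moves only by the shell command python3 -m crank 'ROWS' [FORCE]. ROWS is JSON, a list of rows, each a list of 3 entries, a list of its own where there are three numbers: the opening, from -1 (shut) to 1 (fully open), then the shift along the tool's x, y, z normalised to -1 to 1, where 1 is 80 mm, then the turn, a rotation vector about the tool's x, y, z normalised to -1 to 1, where 1 is pi/4 rad. In form: [[jaw, [tx, ty, tz], [ax, ay, az]], ...]. A call has exactly 5 rows; each row shifts and turns the commanded pose from where the row before left it, along the tool's axes as they then stand; what a row does not reach is not made up. A row lasts 1/10 s, in which the tool goes at most 50 mm and 8.59 degrees, less where a joint would pass 70% of its speed; a pose out of reach is approached as far as the arm can. A call with a number of a shift or a turn outside -1 to 1 is refused whole. A call with a gripper value outside its range is refused whole. The fingers move at their own pace and stop on an object; FORCE is the grip in N (left out, the last holds). Time passes only in rows, so rows that do not move let the fingers close, or fill a call up. It gives the time, the measured TCP pose, the force and the opening at its end, in the units of the state.
- manip.get_obs(): the state, without advancing time (a new reading comes with each control period).
- manip.camera(name): name is "side" or "top"; returns the picture (480x640x3 uint8, blue, green, red); there is no depth.
- manip.camera_info(name): a dict with "K" (3x3 intrinsics, pixels), "k1" (the pictures are not rectified: a ray, as slopes to the right and down, at radius r is drawn at 1 + k1 r^2 times it, then the intrinsics apply), "camera_from_world" (4x4, takes a point from world to camera coordinates). Camera axes: x right, y down, z forward; pixel columns grow to the right and rows downward; lengths in m; the calibration is good to about 2 mm. A picture is of the moment at which its call begins. camera_info takes no time and is no camera call.
- manip.hand_in(): hands the job in, once; it reports no verdict.
The state is a dict: "clock": time; "joint_pos": joint angles; "joint_velocities": joint speeds; "tau": joint torques, N m; "position": TCP position; "ee_rot": TCP orientation; "ft_force": force on the tool from outside, world axes, zero at the start; "torque": the same for the moment, N m; "grip_width": opening from 0.0 (shut) to 1.0 (fully open).
Only numpy, scipy, OpenCV 4.12 (cv2) and the standard library are available. Lean on these libraries where they do the work, as an engineer would, in place of code of your own. Each camera call takes 0.05 s, during which the arm holds its last target.

## Working session

There is one attempt and no reset: what is moved stays moved. The work goes in short steps, Python scripts to look and compute and a shell command to move; the robot and the scene stay as the last step left them, time stands still between calls to the robot, and variables do not carry over. Pictures are saved under pics/ and viewed, and the job is handed in when it is done.

```bash
ls; mkdir -p pics
python3 - <<'E'
from workcell import manip
import cv2
o=manip.get_obs();print({k:o[k] for k in o})
for n in("side","top"):
    i=manip.camera(n);cv2.imwrite(f"pics/{n}0.png",i);c=manip.camera_info(n);print(n,c)
E
```

```text
pics
{'clock': 0.0, 'joint_pos': array([ 1.21336493,  0.3328521 , -0.06472837,  1.4609345 ,  0.02157816,
        1.34989519, -0.08847204]), 'joint_velocities': array([ 0.00163534,  0.00037564, -0.00117059,  0.00192286, -0.00042571,
       -0.00015429,  0.00110899]), 'tau': array([-8.65720176e-04, -6.25460887e+01,  4.89424670e-02, -3.91608167e+01,
        1.62410043e-02,  1.00133035e-02, -2.24213284e-05]), 'position': array([ 0.20527489, -0.58992775,  0.2261316 ]), 'ee_rot': array([ 9.86012553e-01,  1.66669610e-01, -1.33100785e-04, -6.84500411e-04]), 'ft_force': array([-0.4572015 ,  0.52190724,  0.03081206]), 'torque': array([ 0.00788347, -0.03462355,  0.04735882]), 'grip_width': 0.9994787836690177}
side {'K': array([[561.4760879 ,   0.        , 323.3898088 ],
       [  0.        , 561.4760879 , 245.19504311],
       [  0.        ,   0.        ,   1.        ]]), 'k1': -0.05315209847942525, 'camera_from_world': array([[-0.99338569, -0.11479034,  0.00283824,  0.38748375],
       [-0.06908437,  0.57774111, -0.81329119,  0.12617758],
       [ 0.09171821, -0.80810791, -0.58184996,  1.24319307],
       [ 0.        ,  0.        ,  0.        ,  1.        ]])}
top {'K': array([[499.04481997,   0.        , 323.02623997],
       [  0.        , 499.04481997, 245.4033713 ],
       [  0.        ,   0.        ,   1.        ]]), 'k1': -0.12925048489666074, 'camera_from_world': array([[-1.28363609e-02, -9.99917363e-01, -7.03863605e-04,
        -6.14349968e-02],
       [-9.86440185e-01,  1.27785264e-02, -1.63622955e-01,
         3.96962389e-01],
       [ 1.63618428e-01, -1.40600396e-03, -9.86522698e-01,
         9.51156925e-01],
       [ 0.00000000e+00,  0.00000000e+00,  0.00000000e+00,
         1.00000000e+00]])}
```

View pics/side0.png

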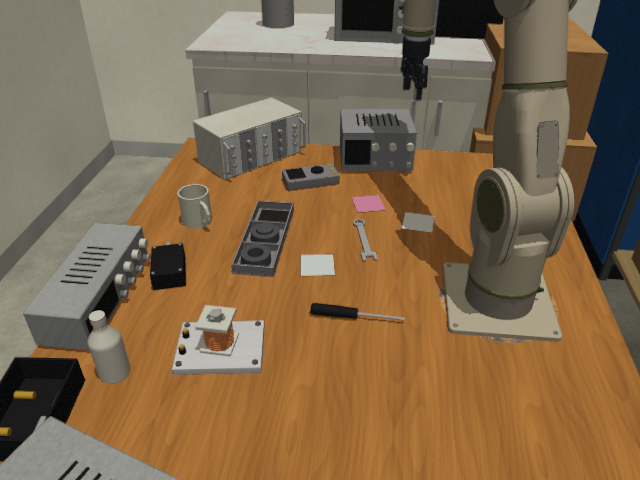

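View pics/top0.png

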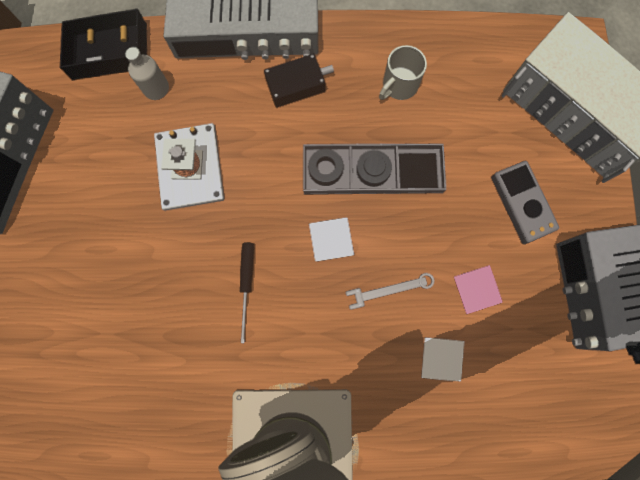

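The side view shows the jig at (220,345) with the coil on it at (215,330), and the tray at (265,238). In the top view the coil's flange is at (178,155), the slab at (188,167), and the tray at (374,169) with the ring at (326,168), the pot at (374,168) and the empty black bay at (418,170).

**What could be mistaken for the pad or coil:**
- Pad: white card (332,240), pink card (478,289), grey card (443,360) and the black square in the bay (418,170). I choose the black one.
- Coil: the only wound one is at (178,155). The bottle (150,75) and mug (405,72) are not coils.

Next I take close crops and measure.

```bash
cat > h.py <<'E'
import numpy as np,cv2
from workcell import manip
def ray(n,px):
    c=manip.camera_info(n);K=c["K"];d=np.array([[c["k1"],0,0,0]]) 
    u=cv2.undistortPoints(np.array([[px]],float),K,np.array([c["k1"],0,0,0.]))[0,0]
    T=c["camera_from_world"];R=T[:3,:3];t=T[:3,3]
    return -R.T@t,R.T@np.array([u[0],u[1],1])
def onz(n,px,z):
    o,d=ray(n,px);return o+d*(z-o[2])/d[2]
def proj(n,p):
    c=manip.camera_info(n);T=c["camera_from_world"]
    q,_=cv2.projectPoints(np.array(p,float).reshape(-1,1,3),cv2.Rodrigues(T[:3,:3])[0],T[:3,3],c["K"],np.array([c["k1"],0,0,0.]))
    return q[:,0]
E
python3 - <<'E'
import cv2
t=cv2.imread("pics/top0.png");s=cv2.imread("pics/side0.png")
a=cv2.resize(t[115:215,145:235],None,fx=5,fy=5,interpolation=2)
b=cv2.resize(s[295:380,165:275],None,fx=5,fy=5,interpolation=2)
c=cv2.resize(t[135:205,295:455],None,fx=5,fy=5,interpolation=2)
cv2.imwrite("pics/a.png",a);cv2.imwrite("pics/b.png",b);cv2.imwrite("pics/c.png",c)
E
```

```text
(no output)
```

View pics/a.png

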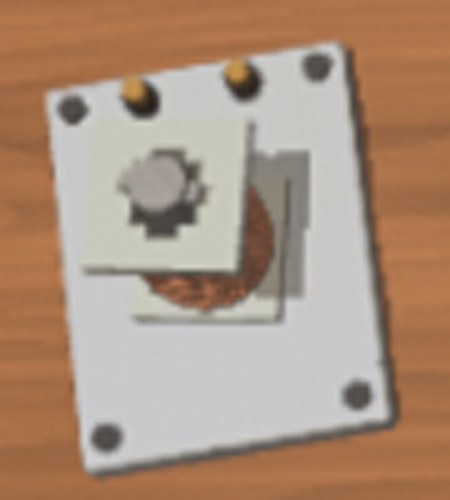

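View pics/b.png

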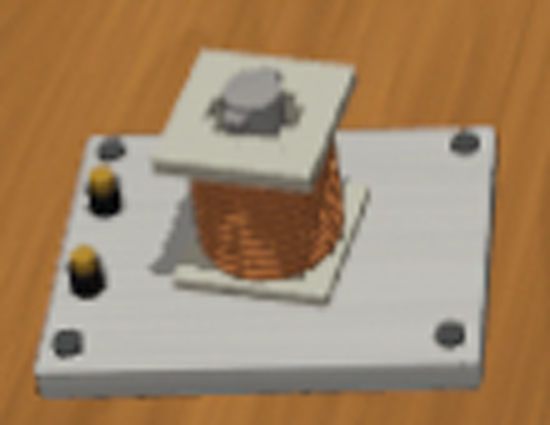

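View pics/c.png

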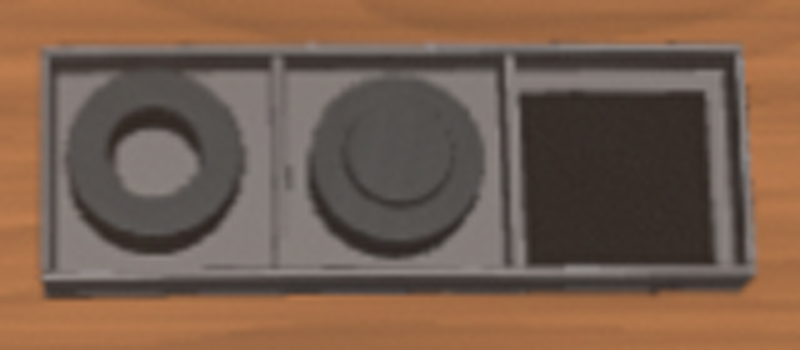

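The crops confirm the choice. The coil's top flange spans crop a (85–250, 120–270), with the slot running image-vertical and the pin nubs poking out roughly horizontally. The black pad fills the right-hand bay in crop c. Now the positions.

Run:
```python
from h import *
def quad(n,mask,z,name):
    mask=cv2.morphologyEx(mask,cv2.MORPH_OPEN,np.ones((3,3)))
    cs,_=cv2.findContours(mask,0,2)
    c=max(cs,key=cv2.contourArea)
    P=np.array([onz(n,p[0]+0.0,z)[:2] for p in c]).astype(np.float32)
    r=cv2.minAreaRect(P*1000)
    print(n,name,"area",cv2.contourArea(c),"centre",np.round(r[0],1),"size",np.round(r[1],1),"ang",round(r[2],1))
    return c
for n,roi in(("top",(115,215,145,235)),("side",(295,380,165,275))):
    im=cv2.imread(f"pics/{n}0.png");hsv=cv2.cvtColor(im,cv2.COLOR_BGR2HSV)
    m=np.zeros(im.shape[:2],np.uint8);m[roi[0]:roi[1],roi[2]:roi[3]]=255
    x=[(178,124),(165,160),(165,165)]
    # print sample colours
    pts={"top":[(170,143),(205,195),(190,171)],"side":[(205,318),(250,345),(215,330)]}[n]
    print(n,[ (im[q[1],q[0]].tolist(),hsv[q[1],q[0]].tolist()) for q in pts])
    slab=((hsv[...,0]>95)&(hsv[...,0]<140)&(hsv[...,2]>140)).astype(np.uint8)*255&m
    fl=((hsv[...,0]>20)&(hsv[...,0]<70)&(hsv[...,1]<70)&(hsv[...,2]>170)).astype(np.uint8)*255&m
    nz=cv2.convexHull(np.argwhere(slab>0)[:,::-1].astype(np.float32))
    quad(n,slab,0.018,"slab");quad(n,fl,0.088,"flange")
    b=(hsv[...,2]<75).astype(np.uint8)*255
    mm=np.zeros_like(b)
    if n=="top": mm[145:195,397:440]=255
    else: mm[203:226,250:292]=255
    c=quad(n,b&mm,0.007,"pad")
```

```text
top [([187, 200, 200], [30, 17, 200]), ([202, 199, 199], [120, 4, 202]), ([54, 71, 107], [10, 126, 107])]
top slab area 307.5 centre [516.2 223.7] size [53.8 34.9] ang 9.4
top flange area 1009.5 centre [582.1 219. ] size [73.8 78.6] ang 88.5
top pad area 1198.0 centre [ 557.9 -267.1] size [78.3 74.6] ang 89.8
side [([159, 174, 177], [25, 26, 177]), ([180, 186, 188], [23, 11, 188]), ([99, 110, 115], [21, 35, 115])]Traceback (most recent call last):
  File "<stdin>", line 20, in <module>
  File "<stdin>", line 5, in quad
ValueError: max() iterable argument is empty
```

Run:
```python
import cv2
t=cv2.imread("pics/top0.png");s=cv2.imread("pics/side0.png")
cv2.imwrite("pics/d.png",cv2.resize(t[138:171,160:198],None,fx=16,fy=16,interpolation=2))
cv2.imwrite("pics/e.png",cv2.resize(s[302:335,192:240],None,fx=16,fy=16,interpolation=2))
```

```text
(no output)
```

View pics/d.png

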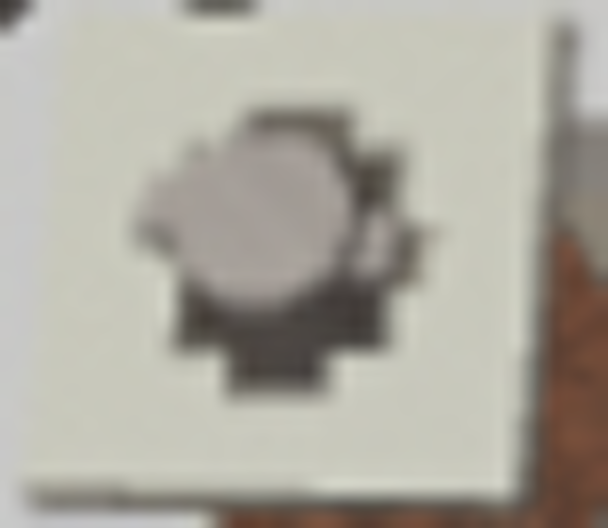

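View pics/e.png

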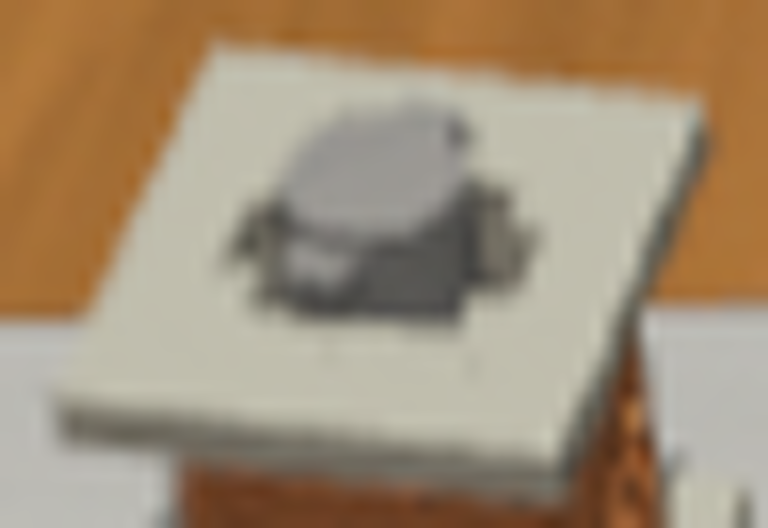

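```bash
python3 - <<'E'
from h import *
def C(n,pts,org,f,z):
    P=np.array([onz(n,[org[0]+(x+.5)/f-.5,org[1]+(y+.5)/f-.5],z)[:2] for x,y in pts])*1000
    return P
def sh(t,P):
    e=np.roll(P,-1,0)-P
    print(t,"cen",P.mean(0).round(1),"edges",np.linalg.norm(e,axis=1).round(1),"dir",(np.degrees(np.arctan2(e[:,1],e[:,0]))%90).round(1))
sh("flange top",C("top",[(65,25),(560,25),(520,495),(35,490)],(160,138),16,.088))
sh("flange side",C("side",[(215,45),(705,100),(565,462),(65,405)],(192,302),16,.088))
sh("slab top",C("top",[(48,92),(340,42),(388,415),(88,465)],(145,115),5,.018))
sh("slab side",C("side",[(90,135),(495,127),(480,365),(38,375)],(165,295),5,.018))
sh("tray top",C("top",[(42,48),(742,46),(755,275),(45,275)],(295,135),5,.028))
sh("pad top",C("top",[(520,92),(705,92),(715,263),(525,263)],(295,135),5,.007))
pin=C("top",[(150,215),(385,245)],(160,138),16,.0975-.0);d=pin[0]-pin[1]
print("pin",pin.round(1),np.linalg.norm(d),np.degrees(np.arctan2(d[1],d[0])), pin.mean(0))
print("pin z.0915+", np.degrees(np.arctan2(d[1],d[0])))
s=C("top",[(300,112),(278,392)],(160,138),16,.088);d=s[0]-s[1];print("slot",s.round(1),np.linalg.norm(d),np.degrees(np.arctan2(d[1],d[0])))
print("post top ctr",C("top",[(260,215)],(160,138),16,.1005), C("side",[(378,170)],(192,302),16,.1005))
E
python3 - <<'E'
import cv2
s=cv2.imread("pics/side0.png")
cv2.imwrite("pics/f.png",cv2.resize(s[195:280,225:300],None,fx=7,fy=7,interpolation=2))
E
```

```text
flange top cen [572.1 214.1] edges [62.2 60.3 60.2 60. ] dir [88.2 87.7 87.9 89.6]
flange side cen [573.3 212.5] edges [62.5 63.4 60.8 63.9] dir [87.7 88.9 88.   0.4]
slab top cen [573.1 213.9] edges [127.1 165.9 126.1 166.2] dir [8.4 8.8 8.6 9.1]
slab side cen [572.5 214. ] edges [168.4 131.2 167.3 131.7] dir [8.6 9.  8.8 9.5]
tray top cen [ 559.3 -173.3] edges [290.6  98.8 289.1  97.2] dir [89.8 89.5 89.4  0.4]
pad top cen [ 557.8 -267.1] edges [78.8 75.  79.7 74.7] dir [89.8 89.8 89.6 89.1]
pin [[574.5 229.3]
 [569.8 200.1]] 29.64511288134013 80.93309031887705 [572.11514295 214.71107343]
pin z.0915+ 80.93309031887705
slot [[590.8 214.3]
 [554.8 215.3]] 36.00857038127212 -1.5091745170039452
post top ctr [[572.92559296 214.77185017]] [[573.21205448 212.22858771]]
```

View pics/f.png

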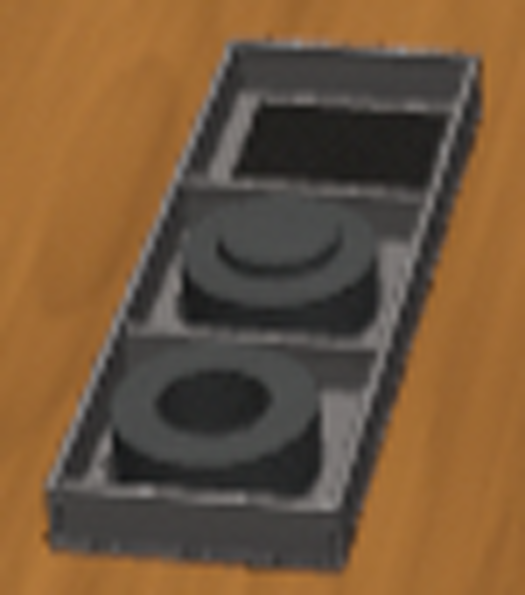

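Both views agree:
- **Post and coil axis:** about (0.5728, 0.2136).
- **Coil yaw:** about −1.8°.
- **Pin:** looks to lie near 81°, so expect roughly 82° anticlockwise. I'll confirm that by feel.
- **Slab:** 8.8° yaw, about 128 × 167 mm measured, which matches the given size.
- **Pad:** its near edge is hidden by the tray wall. From the far edge its centre is about (0.555, −0.267).

I'll turn the tool first.

```bash
cat > go.py <<'E'
import sys
from h import *
from scipy.spatial.transform import Rotation as Ro
# target x y z(mm) and angle of tool y (deg)
def st(tx=None,ty=None,tz=None,ya=None):
    o=manip.get_obs();R=Ro.from_quat(o["ee_rot"]);M=R.as_matrix();p=o["position"]
    print("t %.2f pos %s yaw_y %.1f tilt %.2f F %s T %s grip %.3f j7 %.2f"%(o["clock"],(p*1000).round(1),np.degrees(np.arctan2(M[1,1],M[0,1])),np.degrees(np.arccos(-M[2,2])),o["ft_force"].round(1),o["torque"].round(2),o["grip_width"],o["joint_pos"][6]))
    if tx is not None:
        d=M.T@(np.array([tx,ty,tz])/1000-p)
        print("shift units",(d/.08).round(3), "mm",(d*1000).round(1))
        a=np.radians(ya);G=np.array([[-np.sin(a),np.cos(a),0],[np.cos(a),np.sin(a),0],[0,0,-1]])
        G=np.column_stack([[-np.sin(a),np.cos(a),0],[np.cos(a),np.sin(a),0],[0,0,-1]])
        print("turn units",((R.inv()*Ro.from_matrix(G)).as_rotvec()/(np.pi/4)).round(3))
if __name__=="__main__": st(*[float(x) for x in sys.argv[1:]])
E
python3 go.py 573 213.6 200 -1.8
python3 -m crank '[[1,[0,0,-0.3],[0,0,-0.19]],[1,[0,0,-0.2],[0,0,-0.19]],[1,[0,0,0],[0,0,-0.19]],[1,[0,0,0],[0,0,-0.19]],[1,[0,0,0],[0,0,-0.19]]]' 50
python3 go.py 573 213.6 200 -1.8
```

```text
t 0.10 pos [ 205.2 -590.   226.2] yaw_y -70.8 tilt 0.07 F [ 0.1  0.7 -0.8] T [-0.01  0.01  0.03] grip 1.000 j7 -0.09
shift units [ 7.642 -7.976  0.337] mm [ 611.4 -638.1   27. ]
turn units [-1.000e-03 -1.000e-03 -1.534e+00]
clock: 0.6
position: [0.2053, -0.5901, 0.2665]
ee_rot: [0.856, 0.517, 0.0, -0.0]
ft_force: [-0.2, 0.8, -0.3]
grip_width: 0.997
t 0.60 pos [ 205.3 -590.1  266.5] yaw_y -27.7 tilt 0.04 F [-0.2  0.8 -0.3] T [-0.01  0.   -0.03] grip 0.997 j7 0.64
shift units [11.032 -0.603  0.836] mm [882.5 -48.2  66.9]
turn units [-0.001 -0.001 -0.576]
```

```bash
python3 -m crank '[[1,[0,0,0],[0,0,-0.19]],[1,[0,0,0],[0,0,-0.19]],[1,[0,0,0],[0,0,-0.19]],[1,[0.4,-0.2,0],[0,0,0]],[1,[0.5,-0.25,0],[0,0,0]]]' 50
python3 go.py 573 213.6 200 -1.8
```

```text
clock: 1.1
position: [0.1723, -0.5162, 0.2654]
ee_rot: [0.722, 0.692, 0.001, -0.001]
ft_force: [-0.6, 1.3, 1.4]
grip_width: 1.0
t 1.10 pos [ 172.3 -516.2  265.4] yaw_y -2.4 tilt 0.12 F [-0.6  1.3  1.4] T [0.04 0.05 0.02] grip 1.000 j7 1.10
shift units [9.321 4.625 0.836] mm [745.7 370.   66.9]
turn units [-0.    -0.003 -0.013]
```

```bash
python3 -m crank '[[1,[0.35,0.45,0],[0,0,0]],[1,[0.35,0.45,0],[0,0,0]],[1,[0.4,0.4,0],[0,0,0]],[1,[0.4,0.4,0],[0,0,0]],[1,[0.45,0.35,0],[0,0,0]]]' 50
python3 go.py 573 213.6 200 -1.8
```

```text
clock: 1.6
position: [0.344, -0.3664, 0.2666]
ee_rot: [0.722, 0.692, 0.0, -0.0]
ft_force: [-0.1, -0.6, -0.2]
grip_width: 1.004
t 1.60 pos [ 344.  -366.4  266.6] yaw_y -2.4 tilt 0.01 F [-0.1 -0.6 -0.2] T [-0.05 -0.02 -0.02] grip 1.004 j7 0.66
shift units [7.365 2.554 0.834] mm [589.2 204.3  66.7]
turn units [-0.    -0.    -0.014]
```

```bash
python3 -m crank '[[1,[0.5,0.2,0],[0,0,0]],[1,[0.55,0.2,0],[0,0,0]],[1,[0.55,0.2,0],[0,0,0]],[1,[0.55,0.2,0],[0,0,0]],[1,[0.55,0.2,0],[0,0,0]]]' 50
python3 go.py 573 213.6 200 -1.8
```

```text
clock: 2.1
position: [0.4321, -0.1536, 0.2668]
ee_rot: [0.722, 0.692, -0.0, 0.0]
ft_force: [1.2, -0.6, 0.6]
grip_width: 1.005
t 2.10 pos [ 432.1 -153.6  266.8] yaw_y -2.4 tilt 0.03 F [ 1.2 -0.6  0.6] T [-0.02 -0.06 -0.02] grip 1.005 j7 0.23
shift units [4.661 1.565 0.833] mm [372.9 125.2  66.6]
turn units [-0.     0.001 -0.014]
```

```bash
python3 -m crank '[[1,[0.55,0.2,0],[0,0,-0.014]],[1,[0.55,0.2,0],[0,0,0]],[1,[0.55,0.2,0],[0,0,0]],[1,[0.55,0.2,0],[0,0,0]],[1,[0.55,0.2,0],[0,0,0]]]' 50
python3 -m crank '[[1,[0.5,0.15,0],[0,0,0]],[1,[0.5,0.15,0],[0,0,0]],[1,[0.5,0.15,0],[0,0,0]],[1,[0.3,0.1,0],[0,0,0]],[1,[0,0,0],[0,0,0]]]' 50
python3 go.py 573 213.6 180 -1.8
```

```text
clock: 2.6
position: [0.5195, 0.0633, 0.2669]
ee_rot: [0.718, 0.696, -0.0, 0.0]
ft_force: [1.7, -1.5, 0.3]
grip_width: 0.996
clock: 3.1
position: [0.567, 0.2085, 0.266]
ee_rot: [0.716, 0.698, 0.0, -0.001]
ft_force: [-0.8, -0.1, 0.5]
grip_width: 0.999
t 3.10 pos [567.  208.5 266. ] yaw_y -1.5 tilt 0.16 F [-0.8 -0.1  0.5] T [ 0.01 -0.02  0.01] grip 0.999 j7 -0.67
shift units [0.064 0.076 1.075] mm [ 5.1  6.1 86. ]
turn units [-0.002 -0.003  0.007]
```

```bash
python3 -m crank '[[1,[0.064,0.076,0.3],[0,0,0]],[1,[0,0,0.4],[0,0,0]],[1,[0,0,0.3],[0,0,0]],[1,[0,0,0],[0,0,0]],[1,[0,0,0],[0,0,0]]]' 50
python3 go.py 573 213.6 82 -1.8
python3 - <<'E'
from h import *
for n in("top","side"):
    i=manip.camera(n);q=proj(n,[[.573,.2136,.1]])[0].astype(int);cv2.imwrite(f"pics/{n}1.png",cv2.resize(i[q[1]-50:q[1]+50,q[0]-60:q[0]+60],None,fx=6,fy=6,interpolation=2))
E
```

```text
clock: 3.6
position: [0.574, 0.2086, 0.1875]
ee_rot: [0.718, 0.696, -0.0, 0.0]
ft_force: [0.9, -0.2, 0.9]
grip_width: 1.002
t 3.60 pos [574.  208.6 187.5] yaw_y -1.8 tilt 0.02 F [ 0.9 -0.2  0.9] T [ 0.02  0.02 -0.01] grip 1.002 j7 -0.71
shift units [ 0.063 -0.014  1.318] mm [  5.   -1.1 105.5]
turn units [-0.     0.    -0.001]
```

View pics/side1.png

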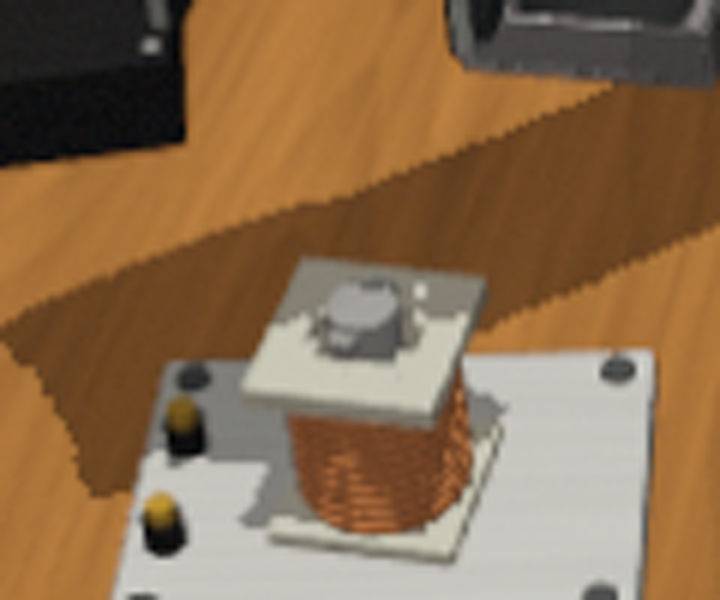

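View pics/top1.png

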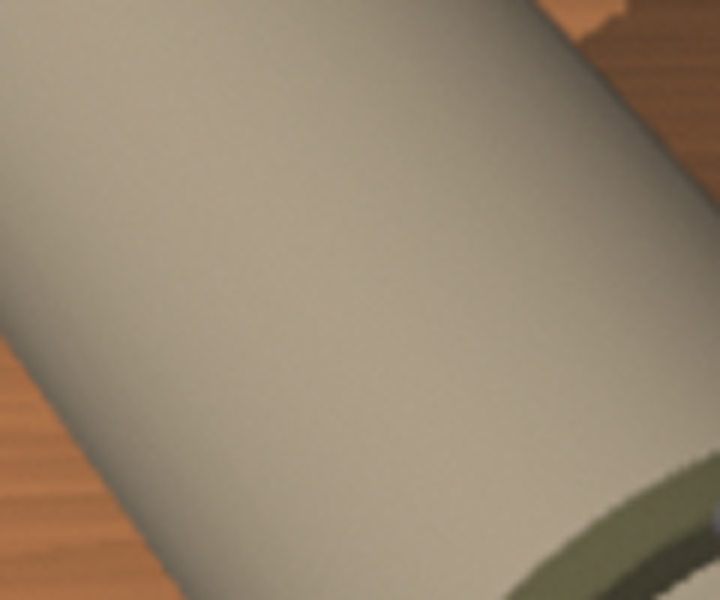

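The side view shows the coil untouched at (365,400) with the gripper still above the frame. The top view is blocked by the arm. I'll correct the 5 mm and look again before descending.

```bash
python3 -m crank '[[1,[0.063,-0.014,0],[0,0,0]],[1,[0,0,0.2],[0,0,0]],[1,[0,0,0.2],[0,0,0]],[1,[0,0,0],[0,0,0]],[1,[0,0,0],[0,0,0]]]' 50
python3 go.py 573 213.6 82 -1.8
```

```text
clock: 4.2
position: [0.5726, 0.214, 0.1541]
ee_rot: [0.718, 0.696, -0.001, -0.0]
ft_force: [-0.2, -0.7, 0.8]
grip_width: 1.001
t 4.20 pos [572.6 214.  154.1] yaw_y -1.8 tilt 0.08 F [-0.2 -0.7  0.8] T [-0.02 -0.02 -0.01] grip 1.001 j7 -0.73
shift units [-0.005  0.006  0.901] mm [-0.4  0.5 72.1]
turn units [-0.002  0.001  0.   ]
```

```bash
python3 -m crank '[[1,[0,0,0.15],[0,0,0]],[1,[0,0,0.15],[0,0,0]],[1,[0,0,0.15],[0,0,0]],[1,[0,0,0],[0,0,0]],[1,[0,0,0],[0,0,0]]]' 50
python3 go.py 573 213.6 82 -1.8
python3 - <<'E'
from h import *
n="side"
i=manip.camera(n);q=proj(n,[[.573,.2136,.1]])[0].astype(int);cv2.imwrite(f"pics/{n}2.png",cv2.resize(i[q[1]-70:q[1]+50,q[0]-60:q[0]+60],None,fx=5,fy=5,interpolation=2))
E
```

```text
clock: 4.7
position: [0.5728, 0.2143, 0.1185]
ee_rot: [0.718, 0.696, -0.0, -0.0]
ft_force: [-0.1, 0.7, -1.0]
grip_width: 1.001
t 4.70 pos [572.8 214.3 118.5] yaw_y -1.8 tilt 0.04 F [-0.1  0.7 -1. ] T [-0.02 -0.04 -0.  ] grip 1.001 j7 -0.75
shift units [-0.008  0.003  0.457] mm [-0.7  0.3 36.5]
turn units [-0.001  0.     0.   ]
```

View pics/side2.png

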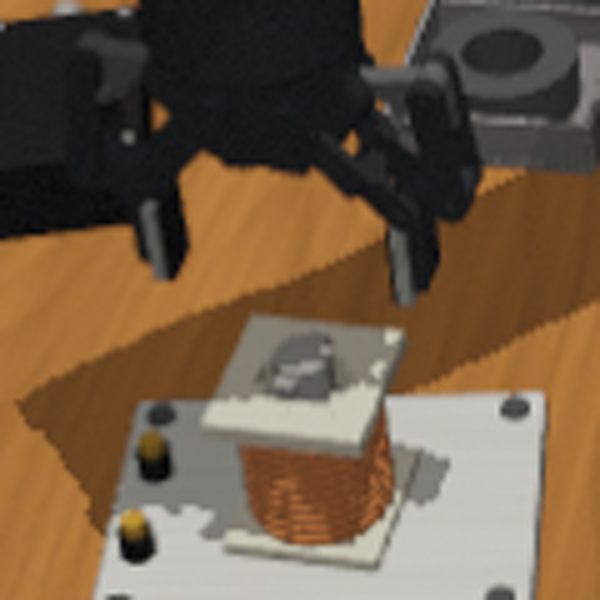

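The jaws (tips at (170,275) and (405,300)) straddle the flange squarely. Lowering to TCP z of about 79 mm.

```bash
python3 -m crank '[[1,[-0.006,0,0.12],[0,0,0]],[1,[0,0,0.12],[0,0,0]],[1,[0,0,0.12],[0,0,0]],[1,[0,0,0.1],[0,0,0]],[1,[0,0,0.03],[0,0,0]]]' 50
python3 go.py 573 213.6 79 -1.8
python3 -m crank '[[-1,[0,0,0],[0,0,0]],[-1,[0,0,0],[0,0,0]],[-1,[0,0,0],[0,0,0]],[-1,[0,0,0],[0,0,0]],[-1,[0,0,0],[0,0,0]]]' 40
python3 go.py 573 213.6 79 -1.8
python3 - <<'E'
from h import *
n="side"
i=manip.camera(n);q=proj(n,[[.573,.2136,.1]])[0].astype(int);cv2.imwrite(f"pics/{n}3.png",cv2.resize(i[q[1]-70:q[1]+50,q[0]-60:q[0]+60],None,fx=5,fy=5,interpolation=2))
E
```

```text
clock: 5.25
position: [0.5724, 0.2135, 0.0783]
ee_rot: [0.718, 0.696, -0.001, -0.0]
ft_force: [0.2, 0.4, -0.1]
grip_width: 1.007
t 5.25 pos [572.4 213.5  78.3] yaw_y -1.8 tilt 0.10 F [ 0.2  0.4 -0.1] T [ 0.03 -0.02  0.06] grip 1.007 j7 -0.78
shift units [ 0.001  0.008 -0.009] mm [ 0.1  0.6 -0.7]
turn units [-0.002  0.001  0.   ]
clock: 5.75
position: [0.5733, 0.2155, 0.0836]
ee_rot: [0.718, 0.696, 0.001, 0.001]
ft_force: [-13.4, -3.2, 28.7]
grip_width: 0.249
t 5.75 pos [573.3 215.5  83.6] yaw_y -1.7 tilt 0.14 F [-13.4  -3.2  28.7] T [-0.61  3.02  0.12] grip 0.249 j7 -0.78
shift units [-0.023 -0.003  0.058] mm [-1.9 -0.2  4.6]
turn units [ 0.003 -0.001  0.001]
```

View pics/side3.png

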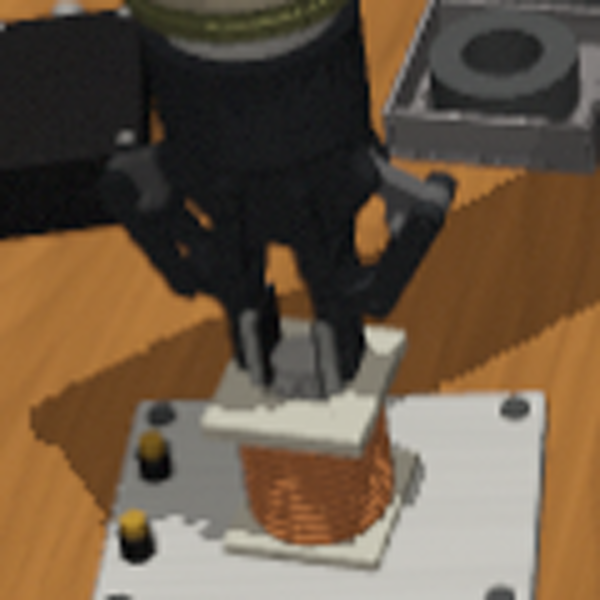

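The fingers closed on the post above the flange instead of on the flange: tips at (265,385) and (330,390), resting on its top. So the open tips stood higher than I assumed. I'll open again, then work out the real tip height from the earlier pictures.

```bash
python3 -m crank '[[1,[0,0,0],[0,0,0]],[1,[0,0,0],[0,0,0]],[1,[0,0,0],[0,0,0]],[1,[0,0,0],[0,0,0]],[1,[0,0,0],[0,0,0]]]' 40
python3 go.py 573 213.6 79 -1.8
python3 - <<'E'
from h import *
n="side"
q=proj(n,[[.573,.2136,.1]])[0].astype(int)
print(q)
def inv(x,y):return [q[0]-60+(x+.5)/5-.5,q[1]-70+(y+.5)/5-.5]
# solve point on plane y=.2136+-.011 
for nm,px in(("tipL",(170,278)),("tipR",(405,303))):
  for yy in(.2026,.2136,.2246):
    o,d=ray(n,inv(*px));p=o+d*(yy-o[1])/d[1];print(nm,yy,p.round(4))
i=manip.camera(n);cv2.imwrite(f"pics/{n}4.png",cv2.resize(i[q[1]-70:q[1]+50,q[0]-60:q[0]+60],None,fx=5,fy=5,interpolation=2))
E
```

```text
clock: 6.3
position: [0.5728, 0.2137, 0.0794]
ee_rot: [0.718, 0.696, -0.0, -0.0]
ft_force: [0.5, 0.4, 0.8]
grip_width: 0.998
t 6.30 pos [572.8 213.7  79.4] yaw_y -1.8 tilt 0.03 F [0.5 0.4 0.8] T [-0.06 -0.02  0.  ] grip 0.998 j7 -0.78
shift units [-0.001  0.003  0.005] mm [-0.1  0.2  0.4]
turn units [-0.001  0.     0.   ]
[215 312]
tipL 0.2026 [0.6252 0.2026 0.1243]
tipL 0.2136 [0.6203 0.2136 0.1343]
tipL 0.2246 [0.6153 0.2246 0.1442]
tipR 0.2026 [0.5338 0.2026 0.1214]
tipR 0.2136 [0.5302 0.2136 0.1314]
tipR 0.2246 [0.5266 0.2246 0.1414]
```

View pics/side4.png

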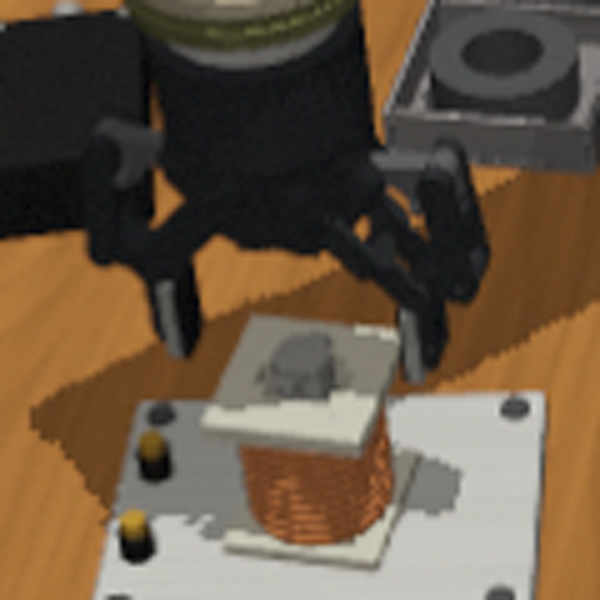

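Run:
```python
from h import *
n="side"
q=[215,312]
def inv(x,y):return [q[0]-60+(x+.5)/5-.5,q[1]-70+(y+.5)/5-.5]
for nm,px in(("tipL inner",(180,357)),("tipL outer",(196,352)),("tipR",(412,381)),("tipR o",(435,368)),("closedL",(262,385)),("bodybottom",(270,250))):
  for yy in(.2026,.2136,.2246):
    o,d=ray(n,inv(*px));p=o+d*(yy-o[1])/d[1];print(nm,yy,p.round(4))
i=manip.camera("top");cv2.imwrite("pics/top5.png",i)
```

```text
tipL inner 0.2026 [0.627  0.2026 0.0836]
tipL inner 0.2136 [0.622  0.2136 0.0941]
tipL inner 0.2246 [0.6171 0.2246 0.1047]
tipL outer 0.2026 [0.6201 0.2026 0.087 ]
tipL outer 0.2136 [0.6152 0.2136 0.0975]
tipL outer 0.2246 [0.6104 0.2246 0.108 ]
tipR 0.2026 [0.5347 0.2026 0.0814]
tipR 0.2136 [0.5311 0.2136 0.0919]
tipR 0.2246 [0.5275 0.2246 0.1025]
tipR o 0.2026 [0.525  0.2026 0.0892]
tipR o 0.2136 [0.5215 0.2136 0.0997]
tipR o 0.2246 [0.518  0.2246 0.1102]
closedL 0.2026 [0.5955 0.2026 0.0724]
closedL 0.2136 [0.591  0.2136 0.0831]
closedL 0.2246 [0.5865 0.2246 0.0938]
bodybottom 0.2026 [0.5837 0.2026 0.1425]
bodybottom 0.2136 [0.5794 0.2136 0.1522]
bodybottom 0.2246 [0.5751 0.2246 0.1619]
```

View pics/top5.png

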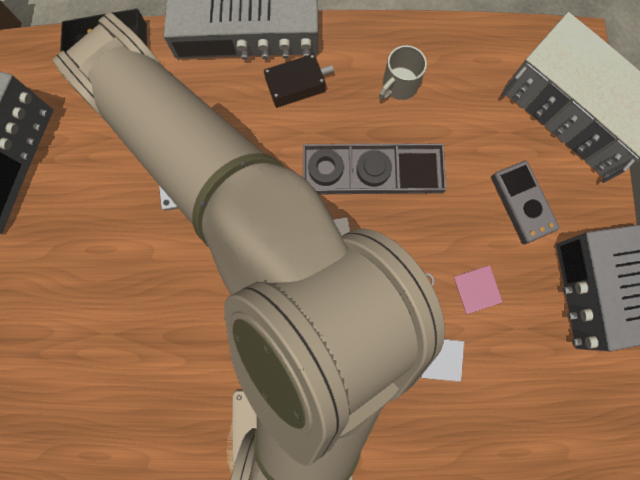

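The body and tips consistently sit about 24 mm higher than the stated TCP geometry implies (open tips at about 0.095–0.105 with the TCP reading 0.079). Centring is good, and the body underside at about 0.15 leaves room above the post. I'll descend about 23 mm more, watching the force.

```bash
python3 -m crank '[[1,[0,0,0.07],[0,0,0]],[1,[0,0,0.07],[0,0,0]],[1,[0,0,0.07],[0,0,0]],[1,[0,0,0],[0,0,0]],[1,[0,0,0],[0,0,0]]]' 40
python3 -m crank '[[1,[0,0,0.05],[0,0,0]],[1,[0,0,0.04],[0,0,0]],[1,[0,0,0],[0,0,0]],[1,[0,0,0],[0,0,0]],[1,[0,0,0],[0,0,0]]]' 40
python3 go.py 573 213.6 56 -1.8
python3 - <<'E'
from h import *
n="side"
q=[215,312]
i=manip.camera(n);cv2.imwrite(f"pics/{n}6.png",cv2.resize(i[q[1]-70:q[1]+50,q[0]-60:q[0]+60],None,fx=5,fy=5,interpolation=2))
E
```

```text
clock: 6.9
position: [0.5728, 0.2138, 0.0626]
ee_rot: [0.718, 0.696, -0.0, -0.0]
ft_force: [0.3, 0.3, 0.1]
grip_width: 1.002
clock: 7.4
position: [0.5731, 0.2138, 0.0558]
ee_rot: [0.718, 0.696, 0.0, 0.0]
ft_force: [0.6, -0.0, -0.3]
grip_width: 0.998
t 7.40 pos [573.1 213.8  55.8] yaw_y -1.8 tilt 0.01 F [ 0.6 -0.  -0.3] T [0.03 0.02 0.06] grip 0.998 j7 -0.79
shift units [-0.003 -0.001 -0.002] mm [-0.2 -0.  -0.2]
turn units [0. 0. 0.]
```

View pics/side6.png

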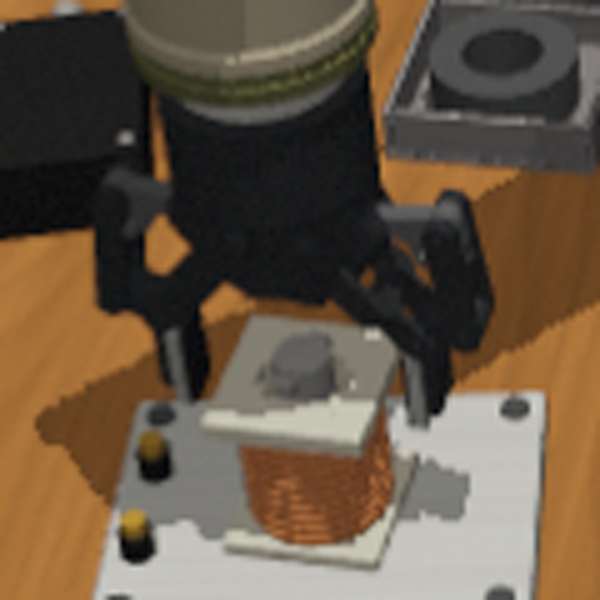

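The open tips now reach just below flange level: (185,400) and (418,425) against the flange side's midpoint at about (388,388). I'll go 5 mm lower for a full bite, then close.

```bash
python3 -m crank '[[1,[0,0,0.06],[0,0,0]],[1,[0,0,0],[0,0,0]],[1,[0,0,0],[0,0,0]],[-1,[0,0,0],[0,0,0]],[-1,[0,0,0],[0,0,0]]]' 40
python3 go.py 
python3 -m crank '[[-1,[0,0,0],[0,0,0]],[-1,[0,0,0],[0,0,0]],[-1,[0,0,0],[0,0,0]],[-1,[0,0,0],[0,0,0]],[-1,[0,0,0],[0,0,0]]]' 40
python3 go.py 573 213.6 51 -1.8
python3 - <<'E'
from h import *
n="side"
q=[215,312]
i=manip.camera(n);cv2.imwrite(f"pics/{n}7.png",cv2.resize(i[q[1]-70:q[1]+50,q[0]-60:q[0]+60],None,fx=5,fy=5,interpolation=2))
E
```

```text
clock: 7.95
position: [0.5731, 0.2139, 0.0512]
ee_rot: [0.718, 0.696, 0.0, 0.0]
ft_force: [-0.6, -0.3, 1.0]
grip_width: 0.717
t 7.95 pos [573.1 213.9  51.2] yaw_y -1.8 tilt 0.02 F [-0.6 -0.3  1. ] T [-0.04  0.02  0.01] grip 0.717 j7 -0.79
clock: 8.45
position: [0.5731, 0.2139, 0.0512]
ee_rot: [0.718, 0.696, 0.0, 0.0]
ft_force: [-0.9, -1.2, 4.7]
grip_width: 0.719
t 8.45 pos [573.1 213.9  51.2] yaw_y -1.8 tilt 0.03 F [-0.9 -1.2  4.7] T [-0.14  0.3   0.01] grip 0.719 j7 -0.79
shift units [-0.004 -0.001  0.002] mm [-0.3 -0.1  0.2]
turn units [ 0.001 -0.     0.   ]
```

View pics/side7.png

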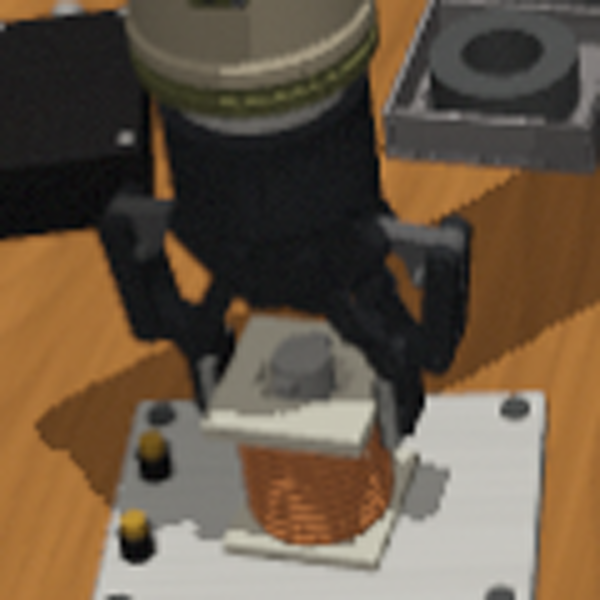

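The jaws hold the flange: 0.719 × 85 ≈ 61 mm against 62 mm, with one pad on each side of it. I'll lift 1 mm and start turning anticlockwise, checking force and moment.

```bash
python3 -m crank '[[-1,[0,0,-0.012],[0,0,0]],[-1,[0,0,0],[0,0,-0.08]],[-1,[0,0,0],[0,0,-0.12]],[-1,[0,0,0],[0,0,-0.12]],[-1,[0,0,0],[0,0,0]]]' 50
python3 go.py 573 213.6 52 27
```

```text
clock: 9.0
position: [0.5728, 0.2136, 0.0513]
ee_rot: [0.625, 0.781, -0.0, -0.0]
ft_force: [0.4, 0.4, -0.9]
grip_width: 0.715
t 9.00 pos [572.8 213.6  51.3] yaw_y 12.7 tilt 0.04 F [ 0.4  0.4 -0.9] T [ 0.04 -0.12  0.02] grip 0.715 j7 -0.56
shift units [-0.     0.003 -0.008] mm [-0.   0.2 -0.7]
turn units [-0.001 -0.    -0.318]
```

```bash
python3 -m crank '[[-1,[0,0,0],[0,0,-0.15]],[-1,[0,0,0],[0,0,-0.15]],[-1,[0,0,0],[0,0,-0.15]],[-1,[0,0,0],[0,0,-0.15]],[-1,[0,0,0],[0,0,0]]]' 50
python3 go.py 572.8 213.6 52 80
python3 -m crank '[[-1,[0,0,0],[0,0,-0.15]],[-1,[0,0,0],[0,0,-0.15]],[-1,[0,0,0],[0,0,-0.15]],[-1,[0,0,0],[0,0,-0.1]],[-1,[0,0,0],[0,0,0]]]' 50
python3 go.py 572.8 213.6 52 80
python3 - <<'E'
from h import *
n="side"
q=[215,312]
i=manip.camera(n);cv2.imwrite(f"pics/{n}8.png",cv2.resize(i[q[1]-70:q[1]+50,q[0]-60:q[0]+60],None,fx=5,fy=5,interpolation=2))
E
```

```text
clock: 9.5
position: [0.5727, 0.2137, 0.0513]
ee_rot: [0.426, 0.905, -0.0, -0.0]
ft_force: [0.6, 0.5, -2.5]
grip_width: 0.717
t 9.50 pos [572.7 213.7  51.3] yaw_y 39.6 tilt 0.05 F [ 0.6  0.5 -2.5] T [ 0.05 -0.06  0.06] grip 0.717 j7 -0.14
shift units [-0.002  0.001 -0.008] mm [-0.2  0.  -0.7]
turn units [-0.    -0.001 -0.898]
clock: 10.0
position: [0.5726, 0.2137, 0.0514]
ee_rot: [0.224, 0.975, -0.0, -0.0]
ft_force: [-0.1, 0.4, -3.0]
grip_width: 0.713
t 10.00 pos [572.6 213.7  51.4] yaw_y 64.2 tilt 0.05 F [-0.1  0.4 -3. ] T [ 0.02  0.03 -0.02] grip 0.713 j7 0.26
shift units [-0.002 -0.    -0.008] mm [-0.2 -0.  -0.6]
turn units [-0.    -0.001 -0.352]
```

View pics/side8.png

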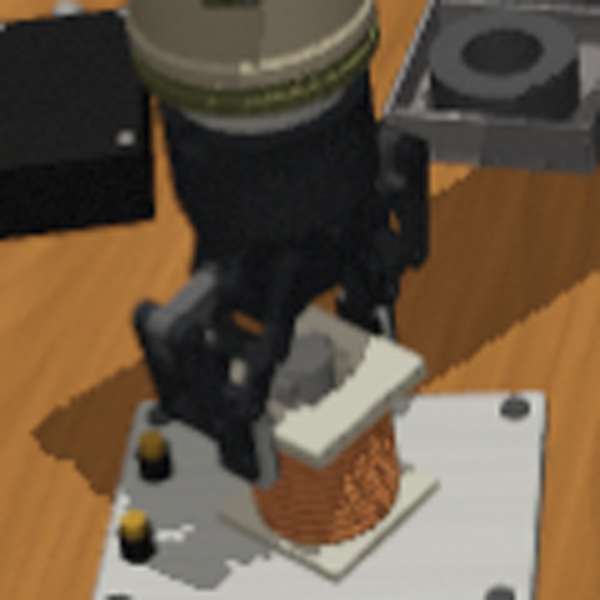

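The coil turned with the jaws: its flange corner is now at (320,465) and the wrench is low. On to about 80°, then a light lift of roughly 6 mm to feel for the pin. It would meet the pin at 3.5 mm if blocked.

```bash
python3 -m crank '[[-1,[0,0,0],[0,0,-0.12]],[-1,[0,0,0],[0,0,-0.12]],[-1,[0,0,0],[0,0,-0.11]],[-1,[0,0,0],[0,0,0]],[-1,[0,0,-0.02],[0,0,0]]]' 50
python3 go.py 572.8 213.6 52 80
python3 -m crank '[[-1,[0,0,-0.01],[0,0,0]],[-1,[0,0,-0.01],[0,0,0]],[-1,[0,0,-0.01],[0,0,0]],[-1,[0,0,-0.01],[0,0,0]],[-1,[0,0,0],[0,0,0]]]' 50
python3 go.py 572.8 213.6 52 80
```

```text
clock: 10.55
position: [0.5727, 0.2137, 0.0531]
ee_rot: [0.089, 0.996, -0.0, -0.0]
ft_force: [-0.1, 0.8, -2.9]
grip_width: 0.718
t 10.55 pos [572.7 213.7  53.1] yaw_y 79.8 tilt 0.04 F [-0.1  0.8 -2.9] T [-0.02 -0.03 -0.03] grip 0.718 j7 0.51
shift units [-0.002 -0.001  0.014] mm [-0.1 -0.1  1.1]
turn units [-0.001 -0.001 -0.004]
clock: 11.05
position: [0.573, 0.2138, 0.0568]
ee_rot: [0.086, 0.996, -0.0, 0.0]
ft_force: [0.4, -0.2, -2.9]
grip_width: 0.717
t 11.05 pos [573.  213.8  56.8] yaw_y 80.1 tilt 0.01 F [ 0.4 -0.2 -2.9] T [ 0.02 -0.04 -0.04] grip 0.717 j7 0.51
shift units [ 0.002 -0.003  0.06 ] mm [ 0.2 -0.2  4.8]
turn units [0.    0.    0.002]
```

It rose 5.6 mm past the start with only the coil's weight (2.9 N), so the slot appears to have met the pin. I continue gently.

```bash
python3 -m crank '[[-1,[0,0,-0.025],[0,0,0]],[-1,[0,0,-0.025],[0,0,0]],[-1,[0,0,-0.025],[0,0,0]],[-1,[0,0,-0.025],[0,0,0]],[-1,[0,0,0],[0,0,0]]]' 50
python3 go.py 572.8 213.6 150 81
python3 -m crank '[[-1,[0,0,-0.06],[0,0,0]],[-1,[0,0,-0.06],[0,0,0]],[-1,[0,0,-0.06],[0,0,0]],[-1,[0,0,-0.06],[0,0,0]],[-1,[0,0,0],[0,0,0]]]' 50
python3 go.py 572.8 213.6 150 81
python3 - <<'E'
from h import *
n="side"
q=[215,312]
i=manip.camera(n);cv2.imwrite(f"pics/{n}9.png",cv2.resize(i[q[1]-70:q[1]+50,q[0]-60:q[0]+60],None,fx=5,fy=5,interpolation=2))
E
```

```text
clock: 11.55
position: [0.5731, 0.2139, 0.065]
ee_rot: [0.086, 0.996, 0.0, 0.0]
ft_force: [0.7, -0.2, -3.0]
grip_width: 0.713
t 11.55 pos [573.1 213.9  65. ] yaw_y 80.1 tilt 0.03 F [ 0.7 -0.2 -3. ] T [ 0.03 -0.02 -0.04] grip 0.713 j7 0.52
shift units [ 0.003 -0.004 -1.062] mm [  0.2  -0.3 -85. ]
turn units [ 0.     0.001 -0.02 ]
clock: 12.05
position: [0.5733, 0.214, 0.0848]
ee_rot: [0.086, 0.996, 0.0, 0.001]
ft_force: [-0.3, -0.5, -2.6]
grip_width: 0.714
t 12.05 pos [573.3 214.   84.8] yaw_y 80.1 tilt 0.07 F [-0.3 -0.5 -2.6] T [ 0.02 -0.05 -0.05] grip 0.714 j7 0.53
shift units [ 0.005 -0.006 -0.815] mm [  0.4  -0.5 -65.2]
turn units [ 0.001  0.001 -0.02 ]
```

View pics/side9.png

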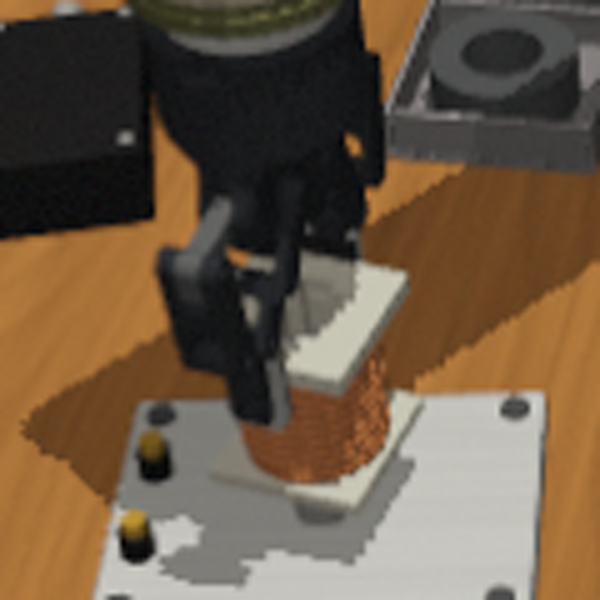

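The coil is sliding up the post, with its lower flange clear of the deck at (330,495). Drawing it fully clear.

```bash
python3 -m crank '[[-1,[0,0,-0.1],[0,0,0]],[-1,[0,0,-0.15],[0,0,0]],[-1,[0,0,-0.15],[0,0,0]],[-1,[0,0,-0.15],[0,0,0]],[-1,[0,0,-0.05],[0,0,0]]]' 50
python3 go.py 572.8 213.6 180 89.7
python3 -m crank '[[-1,[0,0,-0.15],[0,0,0]],[-1,[0,0,-0.2],[0,0,0]],[-1,[0,0,-0.2],[0,0,0]],[-1,[0,0,-0.1],[0,0,0]],[-1,[0,0,0],[0,0,0]]]' 50
python3 go.py 556 -267 190 89.7
python3 - <<'E'
from h import *
n="side"
i=manip.camera(n);cv2.imwrite(f"pics/{n}10.png",cv2.resize(i[200:400,150:350],None,fx=3,fy=3,interpolation=2))
E
```

```text
clock: 12.6
position: [0.5735, 0.2144, 0.1339]
ee_rot: [0.086, 0.996, 0.0, 0.001]
ft_force: [-1.1, 0.3, -2.8]
grip_width: 0.718
t 12.60 pos [573.5 214.4 133.9] yaw_y 80.1 tilt 0.13 F [-1.1  0.3 -2.8] T [ 0.02 -0.    0.02] grip 0.718 j7 0.56
shift units [ 0.006 -0.01  -0.576] mm [  0.5  -0.8 -46.1]
turn units [ 0.001  0.003 -0.213]
clock: 13.1
position: [0.5735, 0.2143, 0.1855]
ee_rot: [0.086, 0.996, 0.0, 0.001]
ft_force: [0.2, 0.5, -3.0]
grip_width: 0.716
t 13.10 pos [573.5 214.3 185.5] yaw_y 80.1 tilt 0.13 F [ 0.2  0.5 -3. ] T [0.02 0.01 0.03] grip 0.716 j7 0.59
shift units [-0.818 -5.964 -0.061] mm [ -65.4 -477.1   -4.9]
turn units [ 0.001  0.003 -0.213]
```

View pics/side10.png

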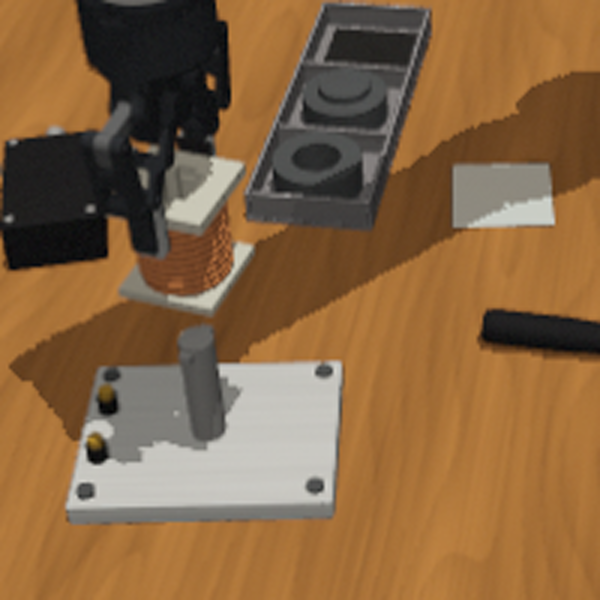

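The coil hangs upright, clear above the post: the bare post is at (200,385) and the coil bottom at (190,300). Milestone 1 is met. I'll square it to the bay and carry it over.

```bash
python3 -m crank '[[-1,[0,0,0],[0,0,-0.1]],[-1,[0,0,0],[0,0,-0.113]],[-1,[0,-0.1,0],[0,0,0]],[-1,[0,-0.3,0],[0,0,0]],[-1,[0,-0.4,0],[0,0,0]]]' 50
python3 -m crank '[[-1,[-0.03,-0.45,0],[0,0,0]],[-1,[-0.03,-0.45,0],[0,0,0]],[-1,[-0.03,-0.45,0],[0,0,0]],[-1,[-0.03,-0.45,0],[0,0,0]],[-1,[-0.03,-0.45,0],[0,0,0]]]' 50
python3 go.py 556 -267 180 89.7
```

```text
clock: 13.65
position: [0.5719, 0.15, 0.1834]
ee_rot: [0.003, 1.0, 0.0, -0.0]
ft_force: [1.0, -0.8, -3.2]
grip_width: 0.713
clock: 14.15
position: [0.5832, -0.0326, 0.1834]
ee_rot: [0.004, 1.0, -0.0, -0.0]
ft_force: [1.1, 0.2, -3.2]
grip_width: 0.714
t 14.15 pos [583.2 -32.6 183.4] yaw_y 89.5 tilt 0.05 F [ 1.1  0.2 -3.2] T [ 0.02 -0.09 -0.04] grip 0.714 j7 1.14
shift units [ 0.314 -2.933  0.043] mm [  25.1 -234.6    3.5]
turn units [-0.    -0.001 -0.005]
```

```bash
python3 -m crank '[[-1,[0.06,-0.45,0],[0,0,0]],[-1,[0.06,-0.45,0],[0,0,0]],[-1,[0.06,-0.45,0],[0,0,0]],[-1,[0.06,-0.45,0],[0,0,0]],[-1,[0.06,-0.4,0],[0,0,0]]]' 50
python3 -m crank '[[-1,[0,-0.4,0],[0,0,0]],[-1,[0,-0.2,0],[0,0,0]],[-1,[0,-0.1,0],[0,0,0]],[-1,[0,0,0],[0,0,0]],[-1,[0,0,0],[0,0,0]]]' 50
python3 go.py 556 -267 110 89.7
```

```text
clock: 14.65
position: [0.5576, -0.209, 0.1833]
ee_rot: [0.005, 1.0, -0.0, -0.0]
ft_force: [0.5, 0.8, -2.7]
grip_width: 0.717
clock: 15.15
position: [0.5587, -0.2602, 0.184]
ee_rot: [0.002, 1.0, 0.0, 0.0]
ft_force: [-0.4, 0.1, -3.2]
grip_width: 0.717
t 15.15 pos [ 558.7 -260.2  184. ] yaw_y 89.8 tilt 0.04 F [-0.4  0.1 -3.2] T [ 0.04 -0.01  0.  ] grip 0.717 j7 1.52
shift units [ 0.034 -0.085  0.924] mm [ 2.7 -6.8 74. ]
turn units [0.001 0.    0.002]
```

```bash
python3 -m crank '[[-1,[0.034,-0.085,0],[0,0,0]],[-1,[0,0,0.3],[0,0,0]],[-1,[0,0,0.4],[0,0,0]],[-1,[0,0,0.22],[0,0,0]],[-1,[0,0,0],[0,0,0]]]' 50
python3 go.py 556 -267 60 89.7
python3 - <<'E'
from h import *
for n in("side","top"):
    i=manip.camera(n);
    j=i[150:270,200:340] if n=="side" else i[100:220,300:460]
    cv2.imwrite(f"pics/{n}11.png",cv2.resize(j,None,fx=5,fy=5,interpolation=2))
E
```

```text
clock: 15.65
position: [0.5543, -0.2684, 0.1081]
ee_rot: [0.002, 1.0, 0.001, -0.002]
ft_force: [-0.3, -0.7, -2.4]
grip_width: 0.716
t 15.65 pos [ 554.3 -268.4  108.1] yaw_y 89.7 tilt 0.21 F [-0.3 -0.7 -2.4] T [-0.06  0.02  0.02] grip 0.716 j7 1.50
shift units [-0.023  0.016  0.601] mm [-1.8  1.3 48. ]
turn units [ 0.002 -0.004  0.001]
```

View pics/side11.png

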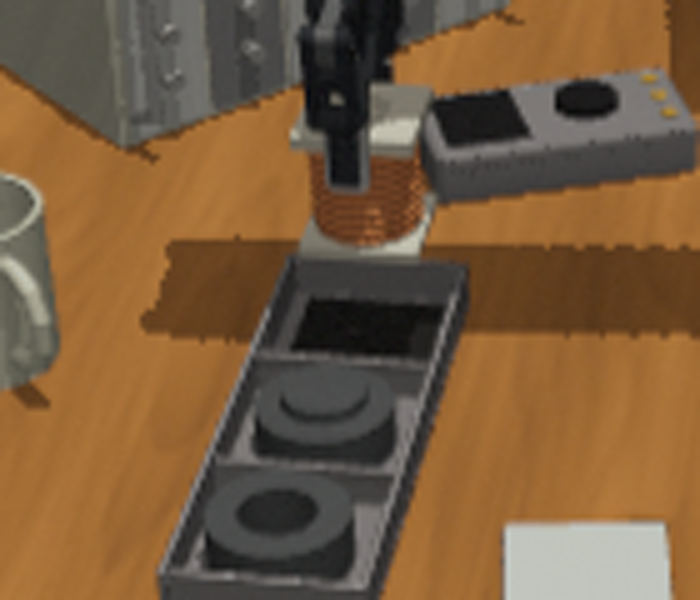

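View pics/top11.png

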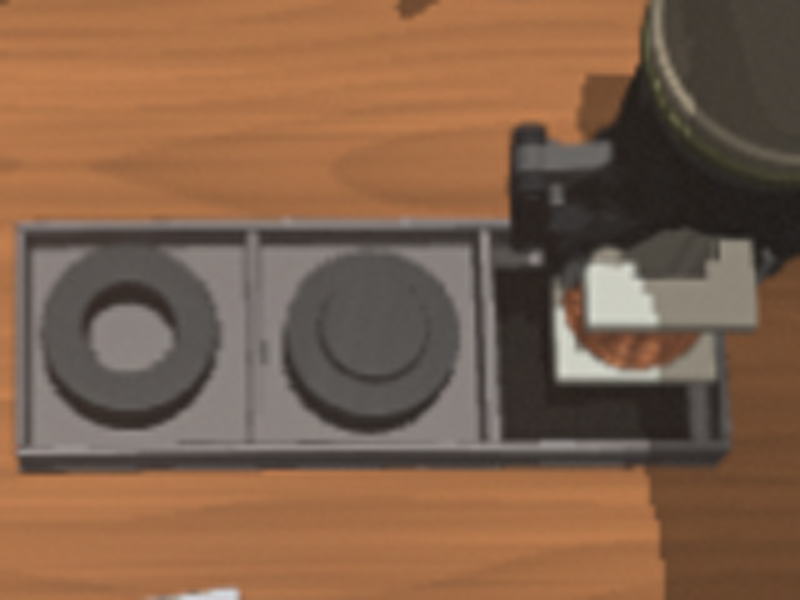

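Run:
```python
from h import *
def inv(x,y):return [300+(x+.5)/5-.5,100+(y+.5)/5-.5]
o=.1081-.0332
for px,z in(((587,325),o+.07),((755,325),o+.07),((755,240),o+.07),((555,382),o),((712,382),o)):
    print(px,onz("top",inv(*px),z).round(4))
print([onz("top",inv(x,y),.007).round(4) for x,y in((500,438),(690,438))])
print([onz("top",inv(x,y),.034+.004).round(4) for x,y in((285,340),(458,340))])
```

```text
(587, 325) [ 0.5233 -0.238   0.1449]
(755, 325) [ 0.5231 -0.2997  0.1449]
(755, 240) [ 0.5557 -0.3019  0.1449]
(555, 382) [ 0.5236 -0.2384  0.0749]
(712, 382) [ 0.5233 -0.3002  0.0749]
[array([ 0.5207, -0.2269,  0.007 ]), array([ 0.5201, -0.3066,  0.007 ])]
[array([ 0.5537, -0.1364,  0.038 ]), array([ 0.5531, -0.2066,  0.038 ])]
```

The hanging coil measures (0.554, −0.269), within 3 mm of the pad centre at (0.555, −0.2667). Its flanges come out 62 mm wide at my assumed height, so the height offset is confirmed. Lowering.

```bash
python3 -m crank '[[-1,[-0.01,0.02,0.1],[0,0,0]],[-1,[0,0,0.2],[0,0,0]],[-1,[0,0,0.2],[0,0,0]],[-1,[0,0,0.12],[0,0,0]],[-1,[0,0,0],[0,0,0]]]' 50
python3 go.py 555 -267 40.2 89.7
```

```text
clock: 16.25
position: [0.5554, -0.2671, 0.0585]
ee_rot: [0.003, 1.0, 0.001, -0.001]
ft_force: [-0.0, 0.4, -4.3]
grip_width: 0.717
t 16.25 pos [ 555.4 -267.1   58.5] yaw_y 89.7 tilt 0.17 F [-0.   0.4 -4.3] T [-0.04 -0.   -0.01] grip 0.717 j7 1.46
shift units [0.004 0.    0.229] mm [ 0.3  0.  18.3]
turn units [ 0.002 -0.003  0.   ]
```

```bash
python3 -m crank '[[-1,[0,0,0.05],[0,0,0]],[-1,[0,0,0.05],[0,0,0]],[-1,[0,0,0.05],[0,0,0]],[-1,[0,0,0.04],[0,0,0]],[-1,[0,0,0],[0,0,0]]]' 50
python3 go.py 555 -267 40.2 89.7
python3 -m crank '[[-1,[0,0,0.01],[0,0,0]],[-1,[0,0,0.01],[0,0,0]],[-1,[0,0,0.01],[0,0,0]],[-1,[0,0,0],[0,0,0]],[-1,[0,0,0],[0,0,0]]]' 50
python3 go.py 555 -267 40.2 89.7
```

```text
clock: 16.75
position: [0.5563, -0.2673, 0.045]
ee_rot: [0.003, 1.0, 0.0, -0.0]
ft_force: [0.2, -0.1, -2.5]
grip_width: 0.718
t 16.75 pos [ 556.3 -267.3   45. ] yaw_y 89.7 tilt 0.03 F [ 0.2 -0.1 -2.5] T [-0.    0.03 -0.02] grip 0.718 j7 1.46
shift units [0.016 0.004 0.061] mm [1.3 0.3 4.8]
turn units [ 0.    -0.001 -0.   ]
clock: 17.25
position: [0.5565, -0.2673, 0.0431]
ee_rot: [0.003, 1.0, -0.0, 0.0]
ft_force: [0.4, -0.8, -2.8]
grip_width: 0.715
t 17.25 pos [ 556.5 -267.3   43.1] yaw_y 89.7 tilt 0.00 F [ 0.4 -0.8 -2.8] T [0.01 0.03 0.  ] grip 0.715 j7 1.45
shift units [0.019 0.004 0.036] mm [1.5 0.3 2.9]
turn units [-0.  0. -0.]
```

```bash
python3 -m crank '[[-1,[0,0,0.01],[0,0,0]],[-1,[0,0,0.01],[0,0,0]],[-1,[0,0,0],[0,0,0]],[-1,[0,0,0.005],[0,0,0]],[-1,[0,0,0],[0,0,0]]]' 50
python3 go.py 555 -267 40.2 89.7
python3 -m crank '[[-1,[0,0,0.008],[0,0,0]],[-1,[0,0,0],[0,0,0]],[-1,[0,0,0.008],[0,0,0]],[-1,[0,0,0],[0,0,0]],[-1,[0,0,0],[0,0,0]]]' 50
python3 go.py 555 -267 40.2 89.7
```

```text
clock: 17.75
position: [0.5565, -0.2673, 0.041]
ee_rot: [0.003, 1.0, -0.0, -0.0]
ft_force: [-0.6, 0.2, -3.1]
grip_width: 0.718
t 17.75 pos [ 556.5 -267.3   41. ] yaw_y 89.7 tilt 0.00 F [-0.6  0.2 -3.1] T [ 0.02 -0.02  0.06] grip 0.718 j7 1.45
shift units [0.018 0.004 0.01 ] mm [1.5 0.3 0.8]
turn units [-0. -0. -0.]
clock: 18.25
position: [0.5566, -0.2673, 0.0403]
ee_rot: [0.003, 1.0, -0.0, 0.0]
ft_force: [-3.4, 0.4, 5.4]
grip_width: 0.716
t 18.25 pos [ 556.6 -267.3   40.3] yaw_y 89.7 tilt 0.02 F [-3.4  0.4  5.4] T [ 0.11  0.72 -0.07] grip 0.716 j7 1.45
shift units [0.02  0.004 0.002] mm [1.6 0.3 0.1]
turn units [-0.  0. -0.]
```

Contact is felt exactly at the predicted height (TCP 40.3, Fz up to +5 N). I'll open only part way, to keep the fingers off the pot core, and go straight up.

```bash
python3 -m crank '[[0.55,[0,0,0],[0,0,0]],[0.6,[0,0,0],[0,0,0]],[0.65,[0,0,0],[0,0,0]],[0.7,[0,0,0],[0,0,0]],[0.7,[0,0,0],[0,0,0]]]' 20
python3 go.py
python3 - <<'E'
from h import *
for n in("side","top"):
    i=manip.camera(n);
    j=i[150:270,200:340] if n=="side" else i[100:220,300:460]
    cv2.imwrite(f"pics/{n}12.png",cv2.resize(j,None,fx=5,fy=5,interpolation=2))
E
```

```text
clock: 18.75
position: [0.5565, -0.2673, 0.0398]
ee_rot: [0.003, 1.0, -0.0, 0.0]
ft_force: [0.0, -0.6, 0.5]
grip_width: 0.852
t 18.75 pos [ 556.5 -267.3   39.8] yaw_y 89.7 tilt 0.01 F [ 0.  -0.6  0.5] T [-0.02  0.    0.02] grip 0.852 j7 1.45
```

View pics/side12.png

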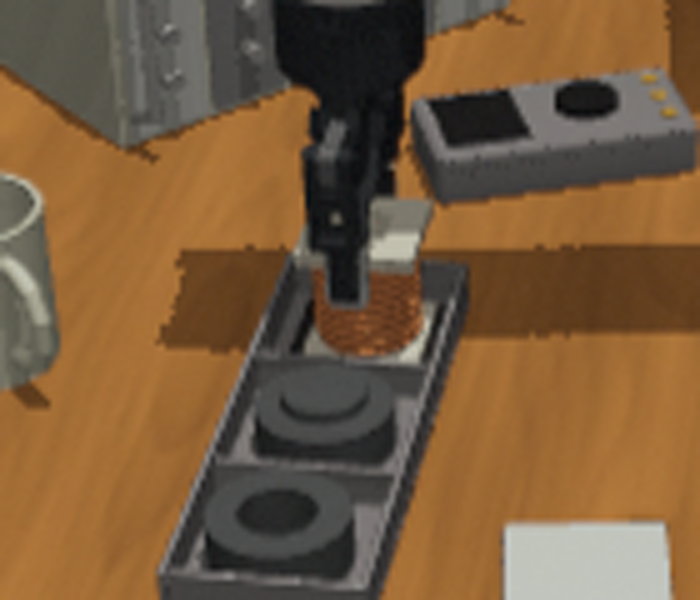

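View pics/top12.png

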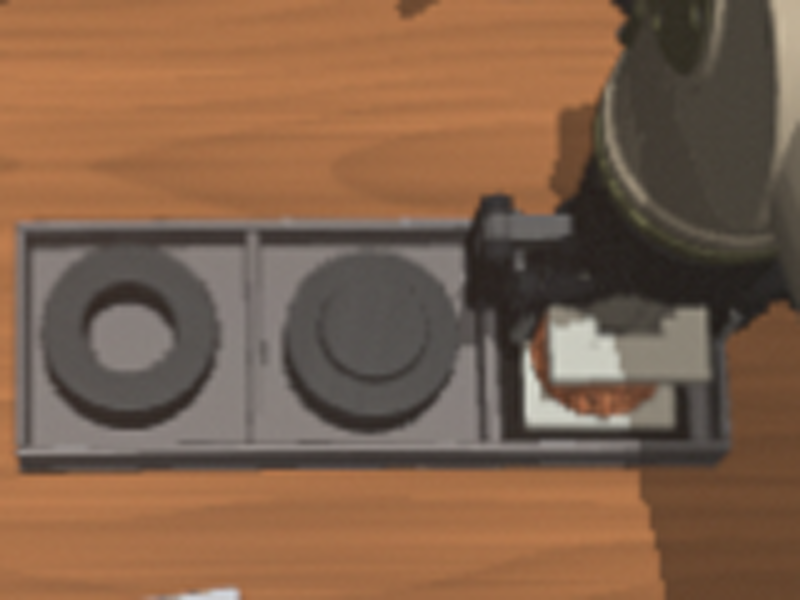

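The coil stands in the bay on the pad: lower flange at top-crop (520–675, 430) with a black margin all round. The jaws are free and the cores are unmoved. Retreating straight up.

```bash
python3 -m crank '[[0.7,[0,0,-0.05],[0,0,0]],[0.7,[0,0,-0.1],[0,0,0]],[0.7,[0,0,-0.15],[0,0,0]],[0.7,[0,0,-0.2],[0,0,0]],[0.7,[0,0,-0.3],[0,0,0]]]' 20
python3 -m crank '[[0.7,[0,0,-0.4],[0,0,0]],[0.7,[0,0,-0.4],[0,0,0]],[0.7,[0,0,-0.4],[0,0,0]],[0.7,[0,0,0],[0,0,0]],[0.7,[0,0,0],[0,0,0]]]' 20
python3 go.py
python3 - <<'E'
from h import *
for n in("side","top"):
    i=manip.camera(n);
    j=i[150:270,200:340] if n=="side" else i[100:220,300:460]
    cv2.imwrite(f"pics/{n}13.png",cv2.resize(j,None,fx=5,fy=5,interpolation=2))
E
```

```text
clock: 19.35
position: [0.5562, -0.2672, 0.1049]
ee_rot: [0.003, 1.0, 0.0, -0.0]
ft_force: [-0.2, 0.6, 0.5]
grip_width: 0.85
clock: 19.85
position: [0.5568, -0.2673, 0.2012]
ee_rot: [0.003, 1.0, -0.001, 0.001]
ft_force: [0.0, 0.2, -0.2]
grip_width: 0.847
t 19.85 pos [ 556.8 -267.3  201.2] yaw_y 89.7 tilt 0.12 F [ 0.   0.2 -0.2] T [-0.04  0.01 -0.01] grip 0.847 j7 1.54
```

View pics/side13.png

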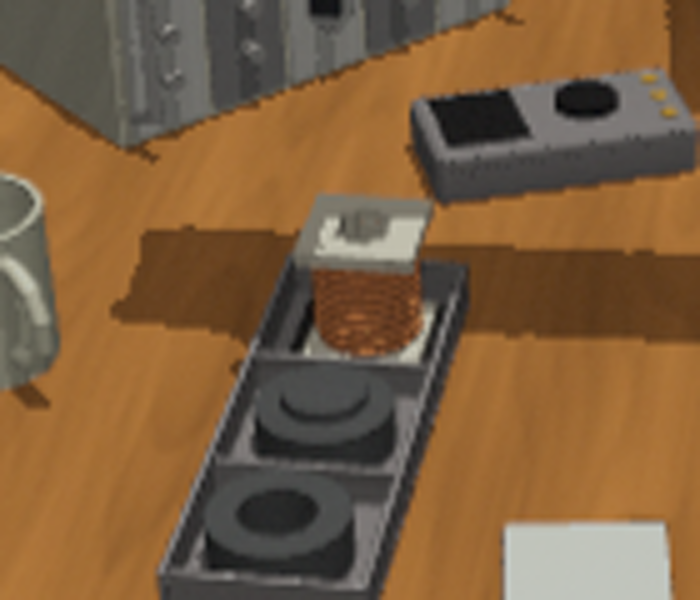

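View pics/top13.png

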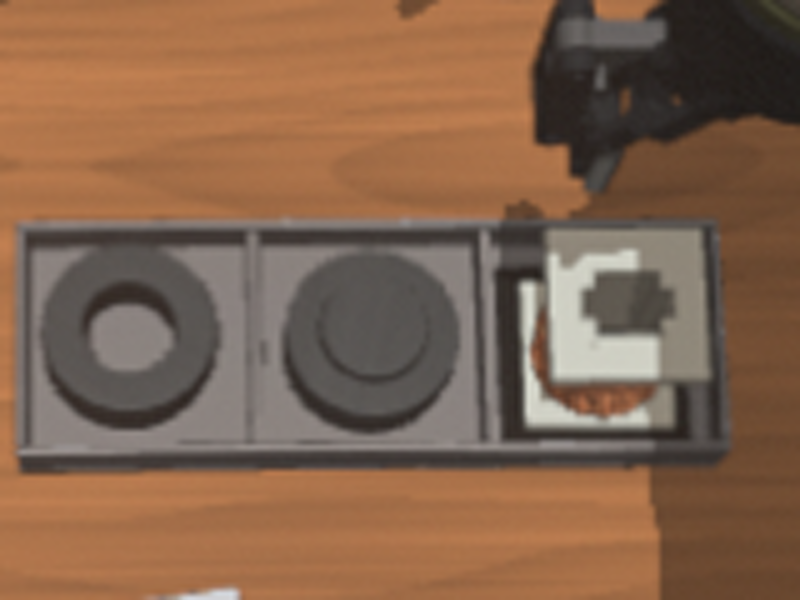

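The coil stands alone and upright on the pad, and the gripper is well above it. I'll check its position from the flange corners, then hand in.

Run:
```python
from h import *
def inv(x,y):return [300+(x+.5)/5-.5,100+(y+.5)/5-.5]
P=np.array([onz("top",inv(*p),.077) for p in((545,230),(713,228),(712,382),(550,382))]);print(P.mean(0).round(4),np.linalg.norm(np.roll(P,-1,0)-P,axis=1).round(4))
Q=np.array([onz("top",inv(*p),.007) for p in((522,430),(676,430))]);print("lower flange edge",Q.round(4))
print(manip.hand_in())
```

```text
[ 0.5542 -0.2692  0.077 ] [0.067  0.0636 0.0636 0.0623]
lower flange edge [[ 0.524  -0.2363  0.007 ]
 [ 0.5236 -0.3009  0.007 ]]
the job is handed in; nothing more can be done
None
```

The coil is off the post and standing upright on the black rubber pad in the free bay, released, and I handed the job in at about 20 s. The hand-in gave no verdict.

**What I did**
- I gripped the upper flange and turned the coil about 82° anticlockwise. The light lift there met no resistance, only the coil's weight of about 3 N.
- I drew it straight up off the post, carried it to the bay and lowered it until I felt contact. I then opened the jaws part way and backed straight up.

**Last checks**
- **Position:** the coil's centre is at about (0.554, −0.269), against the pad centre at about (0.555, −0.267). That is some 3 mm off, with 25 mm allowed.
- **Upright:** the upper and lower flanges line up within a few millimetres in the top view.
- **Cores and robot:** both cores look unmoved, and the gripper is well clear with no wrist force.

**What disagreed**
- **First close missed:** the jaws shut on the post top above the flange, with a wrist force of about 30 N. The fingertips stood about 24 mm higher than the stated tool geometry implied. I reopened, measured them in the pictures and went lower. The contact height on the pad later matched my corrected figure.
- **Measuring scatter:** the final flange edges came out at 62 to 67 mm instead of 62 mm. I put this down to corners read by hand in partial shadow.

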